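# Angle the gas manifold past the guard post into its docking bay

### The arm

A 6-joint arm with a two-finger parallel gripper is mounted at the origin on the work surface. World frame = base frame: x ahead of the robot, y to its left, z up, the work surface at z = 0. Lengths are in mm, angles in rad, forces in N, time in s.
With the tool pointing down it reaches from about 300 to 875 mm from the base axis. Payload 4.2 kg.
Tool frame: the origin (TCP) lies midway between the tips of the shut fingers; the grasp point (between the pads) lies 19 mm behind it (ctrl.pinch_z is the distance from the TCP to the grasp point, in mm); x points along the fingers, z is the direction in which the jaws open and shut, and the axes are right-handed (so a half turn about x gives the same grasp; the last joint's range is limited). The gripper opens to 85 mm and grips with 20 to 120 N. Pads are 22 mm wide; open, the fingers measure 114 mm over their backs; the gripper's body (76 mm by 85 mm) begins 54 mm behind the grasp point. The pads swing forward as they close: fully open they stand 13 mm farther back than shut.
Start: joints at [1.21, 0.32, 1.565, -0, 1.257, -0.02], TCP at [192.191, 541.945, 231.338] pointing down, gripper open.
Joint ranges: [-3.11, 3.11], [-0.84, 2.01], [0.21, 2.61], [-1.34, 4.49], [0.05, 2.63], [-2.56, 2.56]. Speed limits (rad/s): [2.57, 2.57, 3.14, 3.14, 3.14, 3.14].

### API

Orientations are given as a unit quaternion [x, y, z, w].
In Python, from cell import ctrl gives the robot as it stands.
- The arm moves only by the tool move_arm, never from a script. Its argument "targets" is a list of rows, each an object of numbers: "x", "y", "z": the shift along the world's x, y, z in m; "twist": the turn about the world's z in rad. In form: [{"x": .., "y": .., "z": .., "twist": ..}, ...]. A call has 1 to 8 rows; each row is the pose to reach, as a shift and turn from the pose commanded when the call began; what a row does not reach only later rows make up. A row lasts 1/12 s, in which the tool goes at most 41.7 mm and 7.16 degrees, less where a joint would pass 70% of its speed; a pose out of reach is approached as far as the arm can. A call with a gripper value outside its range is refused whole. "grip" is the closure, from -1 (fully open) to 1 (shut), so that 0 is half open, set as the call begins (left out, the last holds). The fingers move at their own pace and stop on an object; the grip force is fixed at half the most. Time passes only in rows, so rows that repeat a pose let the fingers close. It gives the time, the measured TCP pose, the force and the opening at its end, in the units of the state.
- ctrl.sense(): the state, without advancing time (a new reading comes with each control period).
- ctrl.grab_frame(name): name is "scene" or "top" or "wrist"; returns a dict with "pixels" (480x640x3 uint8, red, green, blue), "camera_matrix" (3x3 intrinsics, pixels), "distortion" ([k1, k2, p1, p2, k3] as OpenCV has them; the pictures are not rectified), "camera_from_world" (4x4, takes a point from world to camera coordinates). Camera axes: x right, y up, looking along -z (the intrinsics and any distortion apply to the point x, -y, -z); pixel columns grow to the right and rows downward; lengths in mm; the calibration is good to about 2 mm. A picture is of the moment at which its call begins. There is no depth.
- ctrl.close_job(): hands the job in, once; it reports no verdict.
The state is a dict: "time": time; "qpos": joint angles; "joint_velocities": joint speeds; "joint_torque": joint torques, N m; "ee_pos": TCP position; "tcp_rot": TCP orientation; "wrist_force": force on the tool from outside, world axes, zero at the start; "ft_torque": the same for the moment, N m; "opening": finger opening in mm.
Only numpy, scipy, OpenCV 4.12 (cv2) and the standard library are available. Lean on these libraries where they do the work, as an engineer would, in place of code of your own. Each camera call takes 0.05 s, during which the arm holds its last target. There are 200 camera calls.

### The job

The long aluminium gas manifold lies on the bench in front of the flow module. Push it along the bench with the fingertips, one end and then the other, to angle it in past the yellow guard post and lay it fully home in the docking bay: whole length between the two end walls and against the module's front face. Only push it, never pick it up or lift it, leave the jar, wrench and vial tray where they are, and finish clear of everything.

Things in the scene. Friction and masses are not known exactly. Their poses are not given: they have to be found in the camera images.
- manifold: Loose gas manifold: aluminium bar 260 mm long (own y), 40 mm wide (own x), 32 mm high, 0.35 to 0.65 kg, flat on the bench, slides with ordinary friction. Four port caps (red, yellow, blue, green from its -y end; 22 mm across) stand along its top, up to 50 mm above the bench. Origin: centre of its underside. z up. Either long face may end towards the module.
- end_a (a point): Middle of the manifold's +y end face (green cap's end), at bench level.
- end_b (a point): Middle of the manifold's -y end face (red cap's end), at bench level.
- bay: Fixed docking bay (blue floor marking, level with the bench), 320 mm long, 75 mm deep. Origin: on the bench, middle of its open mouth; x points into the bay, away from the robot; y along the mouth; z up. End walls (12 mm thick, 40 mm high, inner faces at y = +-160 mm) run from x = 0 to 75 mm. Its back is the front face, at x = 75 mm, of the white module (130 deep, 344 long, 60 mm high).
- bay_home (a point): Point on the bench in the bay, at bay x = 55, y = 0 mm: where the manifold's origin lies when it is home and centred, its length along the bay's y.
- post: Fixed all-yellow guard post, 22 mm diameter, 62 mm high, about 30 mm in front of the bay's mouth (bay x about -30 mm) and about 90 mm to one side of its middle (bay y about +90 or -90 mm: the side differs). The gap from it to the opposite end wall is shorter than the manifold. Origin: foot of its axis.
- plug: Flat steel blanking plug, 34 mm across, level with the bench (no obstacle), in the other post position, mirrored about the mouth's middle. Origin: its centre.
- solvent: Bystander: loose amber jar with white cap, 48 mm across, 85 mm high. Origin: centre of its underside.
- wrench: Bystander: loose steel wrench, 150 mm long along its own x, lying flat. Origin: about its middle, underside.
- vials: Bystander: loose blue tray of six vials, 75 x 55 mm, 42 mm high. Origin: centre of its underside.

How it is judged:
By the outcome, as a careful person would: the job done as asked, in the order asked, and still so for the second after the job is handed in, with the robot touching nothing.
It also fails if it takes over 72 s, if anything falls off the work surface, if the arm or the gripper's body presses on something with over 40 N, if the wrist force passes 120 N, or if a joint passes its speed limit or range.

## Working session

There is one attempt and no reset: what is moved stays moved. The work goes in short steps, Python scripts to look and compute and a tool call to move; the robot and the scene stay as the last step left them, time stands still between calls to the robot, and variables do not carry over. Pictures are saved under pics/ and viewed, about 8 in all and at most 12, crops included, and the job is handed in when it is done.

Besides the shell and the picture viewer there is one more tool, called after "Request:" as name(argument=value, ...) on one line, values as JSON. move_arm: Moves the arm, as the interface text tells. Its arguments: {"type":"object","properties":{"targets":{"type":"array","items":{"type":"object","properties":{"x":{"type":"number"},"y":{"type":"number"},"z":{"type":"number"},"twist":{"type":"number"}}}},"grip":{"type":"number"}},"required":["targets"]}

```bash
ls; mkdir -p pics
python3 - <<'E'
from cell import ctrl
import cv2
s=ctrl.sense();print(s['time'],s['ee_pos'],s['tcp_rot'],s['opening'])
for n in('top','scene'):
    f=ctrl.grab_frame(n);cv2.imwrite(f'pics/{n}0.png',f['pixels'][:,:,::-1]);print(n,f['camera_matrix'],f['distortion'],f['camera_from_world'])
E
```

```text
pics
0.0 [192.01010967 541.483919   230.47435036] [-0.40832447  0.57806964  0.4076201   0.57702034] 85.51599494820785
top [[519.37969054   0.         323.97980993]
 [  0.         519.37969054 243.10419372]
 [  0.           0.           1.        ]] [-0.1485927  0.         0.         0.         0.       ] [[-1.31471252e-01 -9.91317887e-01  2.03873276e-03  4.83787444e+01]
 [ 9.69442422e-01 -1.28139846e-01  2.09192665e-01 -5.45015814e+02]
 [-2.07115188e-01  2.94792557e-02  9.77872319e-01 -1.18676693e+03]
 [ 0.00000000e+00  0.00000000e+00  0.00000000e+00  1.00000000e+00]]
scene [[442.79807302   0.         318.81130401]
 [  0.         442.79807302 232.79907914]
 [  0.           0.           1.        ]] [-0.01762878  0.          0.          0.          0.        ] [[-1.75523098e-01  9.84395560e-01  1.25309256e-02  8.77453707e+01]
 [-6.34266868e-01 -1.22809688e-01  7.63297662e-01  3.15142785e+02]
 [ 7.52925748e-01  1.26028419e-01  6.45925425e-01 -1.31670159e+03]
 [ 0.00000000e+00  0.00000000e+00  0.00000000e+00  1.00000000e+00]]
```

View pics/top0.png

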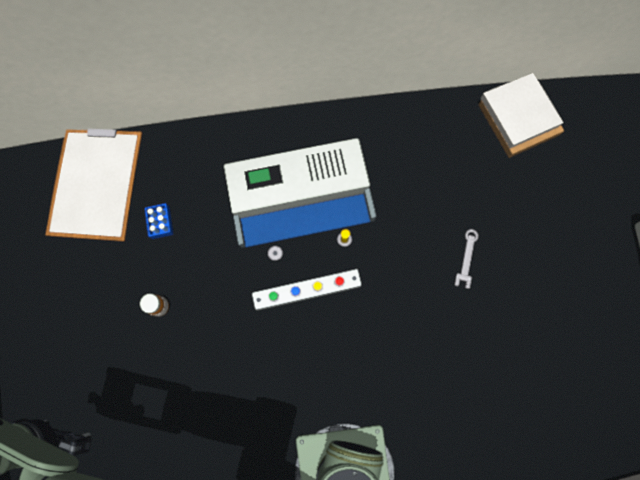

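View pics/scene0.png

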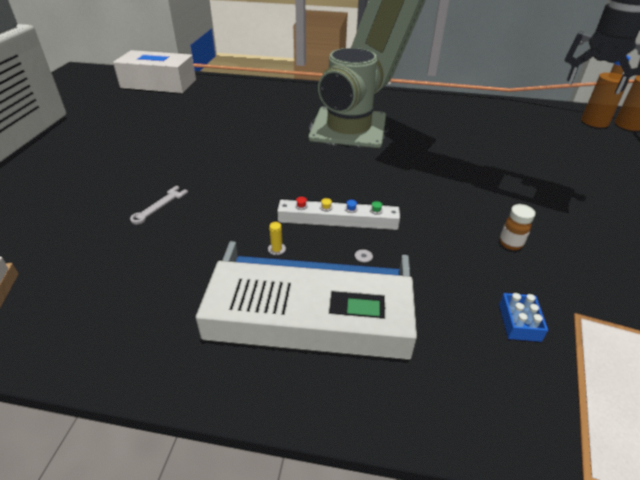

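The top view shows the manifold with caps at (274,296) green, (295,291), (317,286) and (340,281) red. The post is at (345,237), the plug at (275,253), and the blue bay's front edge runs from (243,245) to (374,222). The scene view agrees. Next I measure these.

```bash
cat > h.py <<'E'
from cell import ctrl
import cv2,numpy as np
def ray(f,px,z):
    K=f['camera_matrix'];T=f['camera_from_world']
    u=cv2.undistortPoints(np.array(px,float).reshape(-1,1,2),K,f['distortion']).reshape(-1,2)
    d=np.c_[u[:,0],-u[:,1],-np.ones(len(u))]@T[:3,:3]
    c=-T[:3,:3].T@T[:3,3]
    return (c+d*((z-c[2])/d[:,2])[:,None])[:,:2]
def hsv(f): return cv2.cvtColor(f['pixels'],cv2.COLOR_RGB2HSV)
R={'red':(0,8),'yellow':(22,35),'blue':(105,125),'green':(50,85)}
def blobs(f,c,roi,lo=(120,90),amin=15):
    x0,y0,x1,y1=roi
    m=cv2.inRange(hsv(f),(R[c][0],*lo),(R[c][1],255,255));k=np.zeros_like(m);k[y0:y1,x0:x1]=m[y0:y1,x0:x1]
    n,_,st,ce=cv2.connectedComponentsWithStats(k)
    return [(ce[i],st[i,4]) for i in range(1,n) if st[i,4]>=amin],k
E
python3 - <<'E'
from h import *
f=ctrl.grab_frame('top')
caps=[]
for c in R:
    b,_=blobs(f,c,(245,262,370,315)); print(c,[(p.round(1),a,ray(f,p,50).round(1)) for p,a in b])
b,_=blobs(f,'yellow',(325,222,360,252));print('post',[(p.round(1),a,ray(f,p,62).round(1)) for p,a in b])
b,k=blobs(f,'blue',(225,180,385,255),amin=200)
c=max(cv2.findContours(k,0,2)[0],key=cv2.contourArea)
q=cv2.approxPolyDP(c,4,True).reshape(-1,2);print('bay',q.tolist(),ray(f,q,0).round(1).tolist())
p=np.argwhere(k>0)[:,::-1]
# front edge: lowest pixel per column
cols=[(x,p[p[:,0]==x][:,1].max()+.5) for x in range(255,335)]
w=ray(f,cols,0);L=cv2.fitLine(w.astype(np.float32),cv2.DIST_HUBER,0,.01,.01).ravel();print('front',L)
cv2.imwrite('pics/c.png',cv2.resize(f['pixels'][125:320,215:385,::-1],None,fx=3.5,fy=3,interpolation=2))
# manifold top outline
m=cv2.inRange(hsv(f),(0,0,150),(179,70,255));m[:265]=0;m[315:]=0;m[:,:245]=0;m[:,370:]=0
c=max(cv2.findContours(m,0,2)[0],key=cv2.contourArea);r=cv2.minAreaRect(ray(f,c.reshape(-1,2),32).astype(np.float32));print('man',r,cv2.boxPoints(r).round(0).tolist())
print('plug,jar,wr,vial', ray(f,[(275,253)],0),ray(f,[(151,303)],85),ray(f,[(465,285),(473,233)],0).tolist(),ray(f,[(158,219)],42))
E
```

```text
red [(array([339.3, 280.4]), np.int32(54), array([[453.6, -47.9]]))]
yellow [(array([317.2, 285.5]), np.int32(55), array([[448.5,   5.6]]))]
blue [(array([295.1, 290.5]), np.int32(57), array([[443.5,  59.2]]))]
green [(array([272.7, 295.6]), np.int32(50), array([[438.2, 113.1]]))]
post [(array([344.8, 234.8]), np.int32(106), array([[559.5, -75.5]]))]
bay [[364, 196], [241, 218], [245, 246], [368, 222]] [[667.9, -143.3], [651.3, 175.5], [577.5, 172.5], [598.5, -143.1]]
front [ 7.3095478e-02 -9.9732494e-01  5.8443359e+02  4.5728642e+01]
man ((446.07110595703125, 32.772743225097656), (41.77756881713867, 261.16888427734375), 5.390286445617676) [[413.0, 161.0], [438.0, -99.0], [479.0, -95.0], [455.0, 165.0]]
plug,jar,wr,vial [[549.80793854  99.5073012 ]] [[452.27867295 395.13567476]] [[406.5879945694449, -360.4866742564574], [535.1405357673816, -406.0406025075327]] [[664.93068663 377.52341396]]
```

View pics/c.png

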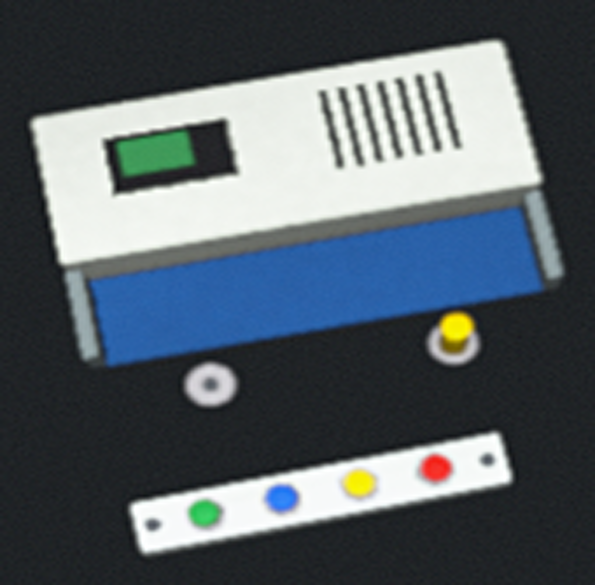

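The bay frame is: origin about (587,15), yaw 0.073 rad. The post is at bay (-30,-89). The manifold centre is at bay (-139,28) with relative yaw 0.02, green end on +y.

Plan:
1. Push the robot-side face, offset towards red, so the bar turns to about 28°.
2. Push the green end along the bar's axis, so red slips behind the post.
3. Swing the green end in.

First I move over, fingers shut.

Request:
move_arm(targets=[{"x":0.204,"y":-0.549,"z":0,"twist":-0.67},{"x":0.204,"y":-0.549,"z":0,"twist":-0.67},{"x":0.204,"y":-0.549,"z":0,"twist":-0.67},{"x":0.204,"y":-0.549,"z":0,"twist":-0.67},{"x":0.204,"y":-0.549,"z":0,"twist":-0.67},{"x":0.204,"y":-0.549,"z":0,"twist":-0.67},{"x":0.204,"y":-0.549,"z":0,"twist":-0.67},{"x":0.204,"y":-0.549,"z":0,"twist":-0.67}], grip=1)

```text
time: 0.82
ee_pos: [308.2, 227.5, 231.3]
tcp_rot: [-0.196, 0.679, 0.196, 0.68]
wrist_force: [2.5, 0.3, 0.5]
opening: -0.1
```

Request:
move_arm(targets=[{"x":0.088,"y":-0.234,"z":0},{"x":0.088,"y":-0.234,"z":0},{"x":0.088,"y":-0.234,"z":0},{"x":0.088,"y":-0.234,"z":0},{"x":0.088,"y":-0.234,"z":0},{"x":0.088,"y":-0.234,"z":0},{"x":0.088,"y":-0.234,"z":-0.04},{"x":0.088,"y":-0.234,"z":-0.08}])

```text
schema error: expected keys x, y, z, twist
```

Request:
move_arm(targets=[{"x":0.088,"y":-0.234,"z":0,"twist":0},{"x":0.088,"y":-0.234,"z":0,"twist":0},{"x":0.088,"y":-0.234,"z":0,"twist":0},{"x":0.088,"y":-0.234,"z":0,"twist":0},{"x":0.088,"y":-0.234,"z":0,"twist":0},{"x":0.088,"y":-0.234,"z":0,"twist":0},{"x":0.088,"y":-0.234,"z":-0.04,"twist":0},{"x":0.088,"y":-0.234,"z":-0.08,"twist":0}])

```text
time: 1.48
ee_pos: [399.0, -7.2, 152.0]
tcp_rot: [-0.194, 0.678, 0.192, 0.683]
wrist_force: [-0.5, 1.2, -1.1]
opening: 0.0
```

Request:
move_arm(targets=[{"x":-0.004,"y":0,"z":-0.04,"twist":0},{"x":-0.004,"y":0,"z":-0.08,"twist":0},{"x":-0.004,"y":0,"z":-0.11,"twist":0},{"x":-0.004,"y":0,"z":-0.138,"twist":0},{"x":-0.004,"y":0,"z":-0.138,"twist":0}])

```text
time: 1.9
ee_pos: [388.5, -4.4, 9.6]
tcp_rot: [-0.194, 0.683, 0.197, 0.676]
wrist_force: [0.3, 0.2, -0.2]
opening: -0.1
```

```bash
cat >> h.py <<'E'
O=np.array([586.7,14.7]);A=0.0732
Rb=np.array([[np.cos(A),np.sin(A)],[-np.sin(A),np.cos(A)]])
def look(save=None,cam='top',roi=(215,190,400,330)):
    f=ctrl.grab_frame(cam);P=[];I=[]
    offs={'red':-81,'yellow':-27,'blue':27,'green':81}
    for c in R:
        b,_=blobs(f,c,roi)
        b=[x for x in b if 20<=x[1]<=95] if c!='yellow' else b
        if c=='yellow': b=[x for x in b if np.hypot(*(x[0]-[344.8,234.8]))>5 and x[1]<=95]
        if c=='green': b=[x for x in b if x[0][1]>205]
        if b: 
            P.append(Rb@(ray(f,b[0][0],50)[0]-O));I.append(offs[c])
    P=np.array(P);I=np.array(I)
    if len(P)>1:
        fx=np.polyfit(I,P[:,0],1);fy=np.polyfit(I,P[:,1],1)
        th=np.arctan2(-fx[0],fy[0]);c=np.array([fx[1],fy[1]])
        xb=np.array([np.cos(th),np.sin(th)]);u=np.array([-xb[1],xb[0]])
        print('n',len(P),'scale',np.hypot(fx[0],fy[0]).round(3),'th deg',np.degrees(th).round(1),'c',c.round(1))
        for n,a,s in(('Aback',1,1),('Afront',1,-1),('Bback',-1,1),('Bfront',-1,-1)): print(n,(c+130*a*u+20*s*xb).round(0),end=' ')
        p=np.array([-30,-89])-c;print('\npost in bar (x,y):',(p@xb).round(1),(p@u).round(1))
    s=ctrl.sense();t=Rb@(s['ee_pos'][:2]-O);print('tcp bay',t.round(1),'z',s['ee_pos'][2].round(1),'F',np.round(s['wrist_force'],1),'t',s['time'])
    if save: cv2.imwrite(save,cv2.resize(f['pixels'][180:340,200:400,::-1],None,fx=3.5,fy=3.5))
E
python3 -c "
from h import *
look()"
```

```text
tcp bay [-197.4   -4.7] z 11.6 F [ 0.5  0.2 -0.3] t 1.95
```

```bash
sed -i "s/def look(save=None,cam='top',roi=(215,190,400,330))/def look(save=None,cam='scene',roi=(190,160,440,290))/; s/b=\[x for x in b if np.hypot.*/b=[x for x in b if np.hypot(*(x[0]-([344.8,234.8] if cam=='top' else [276,236])))>9 and x[1]<=140]/; s/x\[0\]\[1\]>205/x[0][1]>205 or cam!='top'/; s/20<=x\[1\]<=95/20<=x[1]<=140/" h.py
python3 -c "
from h import *
look()"
```

```text
n 4 scale 0.99 th deg 2.3 c [-133.1   28.4]
Aback [-118.  159.] Afront [-158.  158.] Bback [-108. -101.] Bfront [-148. -102.] 
post in bar (x,y): 98.3 -121.4
tcp bay [-195.6   -4.9] z 13.2 F [ 0.3 -0.2 -0. ] t 2.0
```

Request:
move_arm(targets=[{"x":0.01,"y":0.002,"z":0,"twist":0},{"x":0.017,"y":0.004,"z":0,"twist":0},{"x":0.024,"y":0.006,"z":0,"twist":0},{"x":0.031,"y":0.008,"z":0,"twist":0},{"x":0.038,"y":0.01,"z":0,"twist":0},{"x":0.045,"y":0.012,"z":0,"twist":0},{"x":0.052,"y":0.014,"z":0,"twist":0},{"x":0.058,"y":0.016,"z":0,"twist":0}])

```text
time: 2.67
ee_pos: [451.0, 11.7, 13.4]
tcp_rot: [-0.195, 0.68, 0.195, 0.68]
wrist_force: [-3.8, -2.3, 2.5]
opening: 0.1
```

```bash
sed -i "s/ray(f,b\[0\]\[0\],50)/ray(f,b[0][0],50 if cam=='top' else 45)/" h.py
python3 -c "
from h import *
look()"
```

```text
n 4 scale 1.0 th deg 8.4 c [-103.7   38.1]
Aback [-103.  170.] Afront [-142.  164.] Bback [-65. -88.] Bfront [-104.  -93.] 
post in bar (x,y): 54.3 -136.5
tcp bay [-133.7    7.1] z 13.5 F [-0.8 -0.2  0.1] t 2.7167
```

The bar is at 8.4°, centre (-104,38). The red end would meet the post front, so I shift the bar about 28 mm along +y by pushing the red end face first.

Request:
move_arm(targets=[{"x":-0.031,"y":-0.002,"z":0,"twist":0},{"x":-0.028,"y":-0.037,"z":0,"twist":0},{"x":-0.026,"y":-0.072,"z":0,"twist":0},{"x":-0.023,"y":-0.107,"z":0,"twist":0},{"x":-0.021,"y":-0.139,"z":0,"twist":0},{"x":0.008,"y":-0.136,"z":0,"twist":0},{"x":0.035,"y":-0.132,"z":0,"twist":0},{"x":0.055,"y":-0.128,"z":0,"twist":0}])

```text
time: 3.38
ee_pos: [509.2, -118.0, 13.7]
tcp_rot: [-0.195, 0.678, 0.194, 0.682]
wrist_force: [0.7, -0.2, 0.5]
opening: 0.0
```

```bash
python3 -c "
from h import *
look()"
```

```text
n 4 scale 1.0 th deg 7.8 c [-103.1   38.3]
Aback [-101.  170.] Afront [-141.  164.] Bback [-66. -88.] Bfront [-105.  -93.] 
post in bar (x,y): 55.0 -136.1
tcp bay [ -82.5 -126.4] z 14.1 F [ 4.8 -0.   0.8] t 3.4333
```

Request:
move_arm(targets=[{"x":0,"y":0.01,"z":0,"twist":0},{"x":0,"y":0.018,"z":0,"twist":0},{"x":0,"y":0.024,"z":0,"twist":0},{"x":0,"y":0.03,"z":0,"twist":0},{"x":0,"y":0.036,"z":0,"twist":0},{"x":0.001,"y":0.042,"z":0,"twist":0},{"x":0.002,"y":0.048,"z":0,"twist":0},{"x":0.003,"y":0.052,"z":0,"twist":0}])

```text
time: 4.1
ee_pos: [508.3, -63.8, 13.4]
tcp_rot: [-0.196, 0.679, 0.196, 0.68]
wrist_force: [0.2, -2.1, -1.3]
opening: 0.2
```

```bash
python3 -c "
from h import *
look()"
```

```text
n 4 scale 0.999 th deg 10.8 c [-103.3   68.8]
Aback [-108.  200.] Afront [-147.  193.] Bback [-59. -55.] Bfront [-99. -63.] 
post in bar (x,y): 42.4 -168.8
tcp bay [-83.7 -72.1] z 13.4 F [ 0.7  0.5 -0.2] t 4.15
```

Request:
move_arm(targets=[{"x":0.002,"y":-0.022,"z":0,"twist":0},{"x":-0.028,"y":-0.027,"z":0,"twist":0},{"x":-0.06,"y":-0.01,"z":0,"twist":0},{"x":-0.062,"y":0.03,"z":0,"twist":0},{"x":-0.062,"y":0.066,"z":0,"twist":0},{"x":-0.054,"y":0.069,"z":0,"twist":0},{"x":-0.047,"y":0.072,"z":0,"twist":0},{"x":-0.04,"y":0.074,"z":0,"twist":0}])

```text
time: 4.82
ee_pos: [468.3, 9.8, 13.4]
tcp_rot: [-0.196, 0.68, 0.196, 0.679]
wrist_force: [-3.0, -0.7, 1.8]
opening: 0.2
```

Request:
move_arm(targets=[{"x":0.006,"y":0.002,"z":0,"twist":0},{"x":0.012,"y":0.004,"z":0,"twist":0},{"x":0.018,"y":0.006,"z":0,"twist":0},{"x":0.024,"y":0.008,"z":0,"twist":0},{"x":0.03,"y":0.01,"z":0,"twist":0}])

```text
time: 5.23
ee_pos: [498.8, 19.1, 13.3]
tcp_rot: [-0.195, 0.68, 0.195, 0.68]
wrist_force: [-2.7, -1.2, 1.3]
opening: 0.1
```

```bash
python3 -c "
from h import *
look()"
```

```text
n 4 scale 1.005 th deg 24.3 c [-77.6  76.8]
Aback [-113.  203.] Afront [-149.  187.] Bback [ -6. -33.] Bfront [-42. -50.] 
post in bar (x,y): -25.0 -170.7
tcp bay [-85.4  11.2] z 13.4 F [ 0.9 -1.2 -0.2] t 5.2833
```

Request:
move_arm(targets=[{"x":0.004,"y":0.002,"z":0,"twist":0},{"x":0.008,"y":0.004,"z":0,"twist":0},{"x":0.008,"y":0.004,"z":0,"twist":0}])

```text
time: 5.53
ee_pos: [507.6, 23.8, 13.4]
tcp_rot: [-0.195, 0.679, 0.195, 0.68]
wrist_force: [-0.0, -0.5, -0.1]
opening: -0.3
```

```bash
python3 -c "
from h import *
look('pics/s1.png')"
```

```text
n 4 scale 1.007 th deg 27.2 c [-71.9  80.2]
Aback [-114.  205.] Afront [-149.  187.] Bback [  5. -26.] Bfront [-30. -45.] 
post in bar (x,y): -40.1 -169.7
tcp bay [-78.5  14.9] z 13.4 F [-0.6  0.2 -0.5] t 5.5833
```

Request:
move_arm(targets=[{"x":-0.035,"y":-0.021,"z":0,"twist":0},{"x":-0.055,"y":0.014,"z":0,"twist":0},{"x":-0.076,"y":0.048,"z":0,"twist":0},{"x":-0.097,"y":0.082,"z":0,"twist":0},{"x":-0.118,"y":0.116,"z":0,"twist":0},{"x":-0.139,"y":0.15,"z":0,"twist":0},{"x":-0.16,"y":0.184,"z":0,"twist":0},{"x":-0.13,"y":0.204,"z":0,"twist":0}])

```text
time: 6.25
ee_pos: [365.6, 227.7, 12.4]
tcp_rot: [-0.198, 0.683, 0.197, 0.675]
wrist_force: [0.3, -1.0, 0.7]
opening: 0.1
```

```bash
python3 -c "
from h import *
look()"
```

```text
n 4 scale 1.0 th deg 26.2 c [-73.2  80.2]
Aback [-113.  206.] Afront [-149.  188.] Bback [  2. -28.] Bfront [-34. -45.] 
post in bar (x,y): -36.0 -170.8
tcp bay [-189.7  234.1] z 14.2 F [8.4 4.8 0.5] t 6.3
```

Request:
move_arm(targets=[{"x":0.025,"y":-0.003,"z":0,"twist":0},{"x":0.052,"y":-0.006,"z":0,"twist":0},{"x":0.052,"y":-0.006,"z":0,"twist":0},{"x":0.057,"y":-0.015,"z":0,"twist":0},{"x":0.061,"y":-0.022,"z":0,"twist":0},{"x":0.065,"y":-0.029,"z":0,"twist":0},{"x":0.069,"y":-0.036,"z":0,"twist":0},{"x":0.073,"y":-0.042,"z":0,"twist":0}])

```text
time: 6.97
ee_pos: [448.8, 184.4, 13.2]
tcp_rot: [-0.195, 0.68, 0.195, 0.679]
wrist_force: [-1.3, 1.7, -0.3]
opening: 0.2
```

```bash
python3 -c "
from h import *
look('pics/s2.png')"
```

```text
n 4 scale 0.995 th deg 26.4 c [-58.4  54.7]
Aback [-98. 180.] Afront [-134.  162.] Bback [ 17. -53.] Bfront [-19. -71.] 
post in bar (x,y): -38.4 -141.4
tcp bay [-124.1  178.6] z 13.4 F [ 1.  -0.3 -0.4] t 7.0167
```

View pics/s2.png

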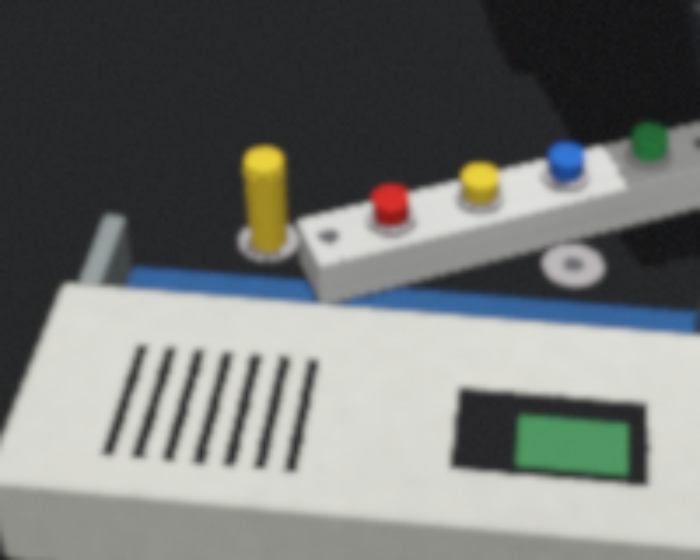

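The red end is now beside the post foot, post at (265,245) and bar corner at (305,240) in the crop, and it is clear. I keep pushing along the axis.

Request:
move_arm(targets=[{"x":0.003,"y":-0.005,"z":0,"twist":0},{"x":0.006,"y":-0.01,"z":0,"twist":0},{"x":0.009,"y":-0.015,"z":0,"twist":0},{"x":0.012,"y":-0.021,"z":0,"twist":0},{"x":0.015,"y":-0.026,"z":0,"twist":0},{"x":0.018,"y":-0.031,"z":0,"twist":0},{"x":0.021,"y":-0.036,"z":0,"twist":0},{"x":0.024,"y":-0.041,"z":0,"twist":0}])

```text
time: 7.68
ee_pos: [473.6, 144.0, 13.4]
tcp_rot: [-0.195, 0.68, 0.195, 0.68]
wrist_force: [-1.4, 2.5, 0.8]
opening: 0.2
```

```bash
python3 -c "
from h import *
look('pics/s3.png')
look(cam='top',roi=(215,190,400,330))"
```

```text
n 4 scale 0.993 th deg 27.1 c [-35.3  13.4]
Aback [-77. 138.] Afront [-112.  120.] Bback [ 42. -93.] Bfront [   6. -111.] 
post in bar (x,y): -42.0 -93.6
tcp bay [-102.6  136.5] z 13.4 F [ 0.5 -0.8 -0.2] t 7.7333
n 4 scale 0.99 th deg 28.3 c [-34.8  12.4]
Aback [-79. 136.] Afront [-114.  117.] Bback [ 44. -93.] Bfront [   9. -112.] 
post in bar (x,y): -43.9 -91.6
tcp bay [-102.8  136.8] z 13.4 F [ 0.2 -0.4  0.4] t 7.7833
```

Request:
move_arm(targets=[{"x":0.003,"y":-0.005,"z":0,"twist":0},{"x":0.006,"y":-0.01,"z":0,"twist":0},{"x":0.009,"y":-0.015,"z":0,"twist":0},{"x":0.012,"y":-0.02,"z":0,"twist":0},{"x":0.015,"y":-0.025,"z":0,"twist":0},{"x":0.017,"y":-0.029,"z":0,"twist":0}])

```text
time: 8.28
ee_pos: [490.7, 114.9, 13.3]
tcp_rot: [-0.195, 0.68, 0.195, 0.68]
wrist_force: [-1.3, 2.6, 0.1]
opening: -0.0
```

```bash
python3 -c "
from h import *
look()
look(cam='top',roi=(215,190,400,330))"
```

```text
n 4 scale 0.997 th deg 27.6 c [-19.8 -16.8]
Aback [-62. 108.] Afront [-98.  89.] Bback [  58. -123.] Bfront [  23. -141.] 
post in bar (x,y): -42.5 -59.2
tcp bay [-88.1 106.4] z 13.3 F [-0.5  0.1 -0. ] t 8.3333
n 3 scale 0.997 th deg 28.5 c [-20.4 -16.6]
Aback [-65. 107.] Afront [-100.   88.] Bback [  59. -121.] Bfront [  24. -140.] 
post in bar (x,y): -43.0 -59.0
tcp bay [-88.2 106.6] z 13.3 F [ 0.  -0.6  0.4] t 8.3833
```

Red is behind the post with 11 mm clearance. Next I go round and push the green half of the robot-side face inward.

Request:
move_arm(targets=[{"x":-0.013,"y":0.019,"z":0,"twist":0},{"x":-0.046,"y":0.007,"z":0,"twist":0},{"x":-0.053,"y":-0.032,"z":0,"twist":0},{"x":-0.04,"y":-0.068,"z":0,"twist":0},{"x":-0.008,"y":-0.091,"z":0,"twist":0},{"x":0.001,"y":-0.088,"z":0,"twist":0},{"x":0.009,"y":-0.087,"z":0,"twist":0},{"x":0.017,"y":-0.085,"z":0,"twist":0}])

```text
time: 9.05
ee_pos: [507.4, 30.4, 13.2]
tcp_rot: [-0.195, 0.68, 0.195, 0.679]
wrist_force: [0.7, -0.3, -0.6]
opening: -0.1
```

Request:
move_arm(targets=[{"x":0.006,"y":0.001,"z":0,"twist":0},{"x":0.012,"y":0.002,"z":0,"twist":0},{"x":0.018,"y":0.003,"z":0,"twist":0},{"x":0.024,"y":0.004,"z":0,"twist":0},{"x":0.03,"y":0.005,"z":0,"twist":0}])

```text
time: 9.47
ee_pos: [537.3, 36.1, 13.2]
tcp_rot: [-0.196, 0.68, 0.196, 0.679]
wrist_force: [-2.3, -0.4, 0.0]
opening: -0.1
```

```bash
python3 -c "
from h import *
look('pics/s4.png')
look(cam='top',roi=(215,190,400,330))"
```

```text
n 4 scale 0.998 th deg 19.8 c [  5.8 -17. ]
Aback [-19. 112.] Afront [-57.  99.] Bback [  69. -133.] Bfront [  31. -146.] 
post in bar (x,y): -58.1 -55.7
tcp bay [-45.7  24.8] z 13.4 F [ 0.2 -0.9  0.4] t 9.5167
n 2 scale 0.262 th deg -49.2 c [ 49.2 -78.4]
Aback [161.  -9.] Afront [135.  22.] Bback [ -36. -178.] Bfront [ -62. -148.] 
post in bar (x,y): -43.7 -66.9
tcp bay [-46.   24.6] z 13.5 F [0.3 0.2 0.9] t 9.5667
```

Request:
move_arm(targets=[{"x":0.006,"y":0.002,"z":0,"twist":0},{"x":0.012,"y":0.004,"z":0,"twist":0},{"x":0.018,"y":0.006,"z":0,"twist":0},{"x":0.024,"y":0.008,"z":0,"twist":0},{"x":0.03,"y":0.01,"z":0,"twist":0},{"x":0.036,"y":0.012,"z":0,"twist":0},{"x":0.042,"y":0.014,"z":0,"twist":0},{"x":0.046,"y":0.015,"z":0,"twist":0}])

```text
time: 10.23
ee_pos: [584.4, 50.9, 13.4]
tcp_rot: [-0.195, 0.679, 0.195, 0.68]
wrist_force: [-2.3, 0.0, 0.9]
opening: 0.2
```

```bash
python3 -c "
from h import *
look('pics/s5.png')"
```

```text
n 4 scale 1.0 th deg 4.3 c [ 41. -13.]
Aback [ 51. 118.] Afront [ 11. 115.] Bback [  71. -141.] Bfront [  31. -144.] 
post in bar (x,y): -76.5 -70.4
tcp bay [ 1.1 36.3] z 13.4 F [-0.4 -0.1 -0.9] t 10.2833
```

View pics/s5.png

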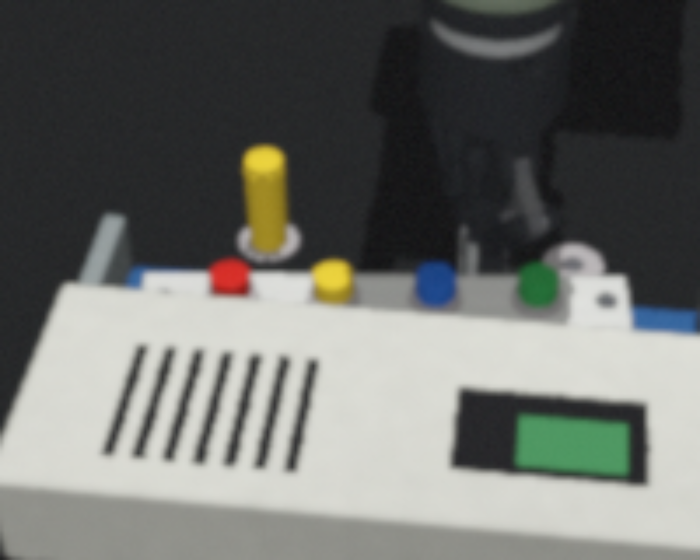

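The bar is between the walls, at 4.3° with red nearly against the face at crop (150,285). I push in the remaining distance, watching force.

Request:
move_arm(targets=[{"x":0.004,"y":0.001,"z":0,"twist":0},{"x":0.008,"y":0.002,"z":0,"twist":0},{"x":0.011,"y":0.002,"z":0,"twist":0},{"x":0.014,"y":0.002,"z":0,"twist":0},{"x":0.014,"y":0.002,"z":0,"twist":0}])

```text
time: 10.7
ee_pos: [598.2, 52.6, 13.4]
tcp_rot: [-0.195, 0.679, 0.195, 0.68]
wrist_force: [-1.0, 0.7, 0.8]
opening: -0.0
```

```bash
python3 -c "
from h import *
look()"
```

```text
n 4 scale 0.712 th deg -0.2 c [ 49.  -53.1]
Aback [69. 77.] Afront [29. 77.] Bback [  69. -183.] Bfront [  29. -183.] 
post in bar (x,y): -78.9 -36.1
tcp bay [14.2 36.9] z 13.4 F [ 0.1  0.2 -0.8] t 10.75
```

Request:
move_arm(targets=[{"x":0.001,"y":0,"z":0,"twist":0},{"x":0.002,"y":0,"z":0,"twist":0},{"x":0.003,"y":0,"z":0,"twist":0},{"x":0.004,"y":0,"z":0,"twist":0}])

```text
time: 11.08
ee_pos: [601.1, 52.5, 13.4]
tcp_rot: [-0.195, 0.68, 0.195, 0.679]
wrist_force: [-2.0, 0.7, 0.9]
opening: -0.0
```

Request:
move_arm(targets=[{"x":0.001,"y":0,"z":0,"twist":0},{"x":0.002,"y":0,"z":0,"twist":0},{"x":0.003,"y":0,"z":0,"twist":0}])

```text
time: 11.33
ee_pos: [603.6, 52.5, 13.2]
tcp_rot: [-0.195, 0.68, 0.196, 0.679]
wrist_force: [-5.6, 1.7, 3.4]
opening: -0.1
```

Request:
move_arm(targets=[{"x":0.001,"y":0,"z":0,"twist":0},{"x":0.002,"y":0,"z":0,"twist":0},{"x":0.002,"y":0,"z":0,"twist":0}])

```text
time: 11.58
ee_pos: [603.7, 52.5, 13.2]
tcp_rot: [-0.195, 0.682, 0.196, 0.678]
wrist_force: [-8.1, 0.9, 5.6]
opening: -0.1
```

The arm has stopped with force building, so the bar is seated. I back off, rise, and swing clear so the top camera can check.

Request:
move_arm(targets=[{"x":-0.03,"y":0,"z":0,"twist":0},{"x":-0.07,"y":0,"z":0,"twist":0},{"x":-0.1,"y":0,"z":0.02,"twist":0},{"x":-0.12,"y":0.01,"z":0.05,"twist":0},{"x":-0.14,"y":0.03,"z":0.08,"twist":0},{"x":-0.16,"y":0.05,"z":0.11,"twist":0},{"x":-0.18,"y":0.08,"z":0.13,"twist":0},{"x":-0.19,"y":0.11,"z":0.15,"twist":0}])

```text
time: 12.25
ee_pos: [415.3, 163.1, 165.4]
tcp_rot: [-0.195, 0.679, 0.195, 0.681]
wrist_force: [0.5, 0.6, -0.2]
opening: 0.1
```

Request:
move_arm(targets=[{"x":-0.02,"y":0.04,"z":0.02,"twist":0},{"x":-0.04,"y":0.08,"z":0.04,"twist":0},{"x":-0.06,"y":0.12,"z":0.04,"twist":0},{"x":-0.08,"y":0.15,"z":0.04,"twist":0},{"x":-0.1,"y":0.19,"z":0.04,"twist":0},{"x":-0.12,"y":0.22,"z":0.04,"twist":0},{"x":-0.12,"y":0.22,"z":0.04,"twist":0}])

```text
time: 12.83
ee_pos: [294.5, 387.8, 204.0]
tcp_rot: [-0.195, 0.678, 0.199, 0.68]
wrist_force: [-0.1, -0.1, 0.5]
opening: 0.0
```

```bash
python3 -c "
from h import *
look(cam='top',roi=(215,200,400,330))
f=ctrl.grab_frame('top')
cv2.imwrite('pics/t6.png',cv2.resize(f['pixels'][180:260,215:385,::-1],None,fx=4.5,fy=4.5,interpolation=2))
g=ctrl.grab_frame('top');a=cv2.imread('pics/top0.png')[:,:,::-1]
for n,(x0,y0,x1,y1) in dict(jar=(130,285,175,325),wrench=(445,220,490,300),vial=(135,195,180,245)).items(): print(n,cv2.absdiff(a[y0:y1,x0:x1],g['pixels'][y0:y1,x0:x1]).mean().round(2))
"
```

```text
n 4 scale 0.99 th deg -0.7 c [ 53.6 -14.5]
Aback [ 75. 115.] Afront [ 35. 116.] Bback [  72. -145.] Bfront [  32. -144.] 
post in bar (x,y): -82.7 -75.5
tcp bay [-263.7  392.3] z 203.8 F [-0.4  0.6 -0.9] t 12.8833
jar 1.91
wrench 1.97
vial 1.81
```

View pics/t6.png

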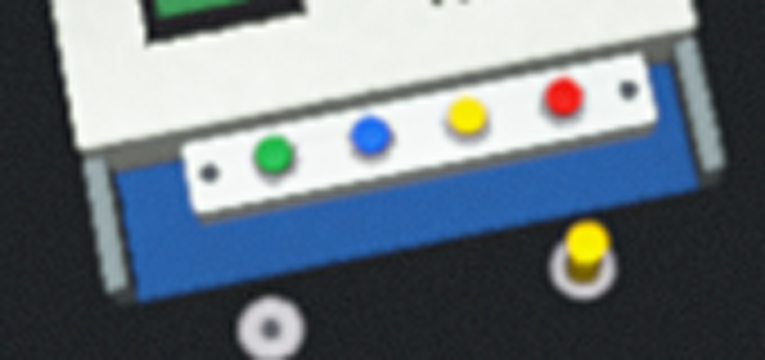

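The whole bar is between the walls and looks parallel to the face, but the numbers hint that red may be up to 3 mm out. I give the red half one gentle seating push, between the post and the middle.

Request:
move_arm(targets=[{"x":0.226,"y":-0.423,"z":0,"twist":0},{"x":0.226,"y":-0.423,"z":0,"twist":0},{"x":0.226,"y":-0.423,"z":0,"twist":0},{"x":0.226,"y":-0.423,"z":0,"twist":0},{"x":0.226,"y":-0.423,"z":0,"twist":0},{"x":0.226,"y":-0.423,"z":0,"twist":0},{"x":0.226,"y":-0.423,"z":0,"twist":0},{"x":0.226,"y":-0.423,"z":0,"twist":0}])

```text
time: 13.65
ee_pos: [454.1, 84.2, 203.7]
tcp_rot: [-0.195, 0.679, 0.194, 0.68]
wrist_force: [0.9, 0.9, -0.5]
opening: -0.3
```

Request:
move_arm(targets=[{"x":0.066,"y":-0.119,"z":0,"twist":0},{"x":0.066,"y":-0.119,"z":0,"twist":0},{"x":0.066,"y":-0.119,"z":0,"twist":0},{"x":0.066,"y":-0.119,"z":0,"twist":0},{"x":0.066,"y":-0.119,"z":-0.04,"twist":0},{"x":0.066,"y":-0.119,"z":-0.08,"twist":0},{"x":0.066,"y":-0.119,"z":-0.12,"twist":0},{"x":0.066,"y":-0.119,"z":-0.12,"twist":0}])

```text
time: 14.32
ee_pos: [513.3, -31.9, 77.0]
tcp_rot: [-0.193, 0.685, 0.196, 0.675]
wrist_force: [-1.7, 0.5, -0.4]
opening: 0.1
```

Request:
move_arm(targets=[{"x":0,"y":0,"z":-0.03,"twist":0},{"x":0,"y":0,"z":-0.06,"twist":0},{"x":0,"y":0,"z":-0.07,"twist":0},{"x":0,"y":0,"z":-0.07,"twist":0},{"x":0.025,"y":0.002,"z":-0.07,"twist":0},{"x":0.05,"y":0.004,"z":-0.07,"twist":0},{"x":0.07,"y":0.005,"z":-0.07,"twist":0},{"x":0.07,"y":0.005,"z":-0.07,"twist":0}])

```text
time: 14.98
ee_pos: [595.9, -25.9, 17.0]
tcp_rot: [-0.197, 0.676, 0.194, 0.683]
wrist_force: [0.6, 0.0, 0.5]
opening: -0.5
```

Request:
move_arm(targets=[{"x":0.005,"y":0,"z":0,"twist":0},{"x":0.009,"y":0,"z":0,"twist":0},{"x":0.012,"y":0,"z":0,"twist":0},{"x":0.014,"y":0,"z":0,"twist":0},{"x":0.016,"y":0,"z":0,"twist":0},{"x":0.017,"y":0,"z":0,"twist":0},{"x":0.018,"y":0,"z":0,"twist":0}])

```text
time: 15.57
ee_pos: [607.2, -25.5, 13.3]
tcp_rot: [-0.195, 0.68, 0.195, 0.679]
wrist_force: [-0.5, -0.6, 0.3]
opening: 0.3
```

Request:
move_arm(targets=[{"x":0.001,"y":0,"z":0,"twist":0},{"x":0.002,"y":0,"z":0,"twist":0},{"x":0.003,"y":0,"z":0,"twist":0},{"x":0.004,"y":0,"z":0,"twist":0}])

```text
time: 15.9
ee_pos: [609.4, -25.5, 13.0]
tcp_rot: [-0.195, 0.681, 0.196, 0.678]
wrist_force: [-6.7, 1.2, 4.7]
opening: -0.3
```

This contact at 609.4, against 603.7 earlier over 78 mm, gives a slope of 0.073 rad. That equals the bay yaw, so the bar is flush. One last press, then I clear out.

Request:
move_arm(targets=[{"x":0.001,"y":0,"z":0,"twist":0},{"x":0.002,"y":0,"z":0,"twist":0},{"x":0.002,"y":0,"z":0,"twist":0},{"x":-0.03,"y":-0.002,"z":0,"twist":0},{"x":-0.06,"y":-0.004,"z":0,"twist":0},{"x":-0.08,"y":-0.003,"z":0.03,"twist":0},{"x":-0.1,"y":0,"z":0.07,"twist":0},{"x":-0.12,"y":0.01,"z":0.11,"twist":0}])

```text
time: 16.57
ee_pos: [493.3, -17.5, 117.5]
tcp_rot: [-0.195, 0.68, 0.195, 0.679]
wrist_force: [1.1, -0.1, 1.2]
opening: -0.4
```

Request:
move_arm(targets=[{"x":-0.02,"y":0.02,"z":0.03,"twist":0},{"x":-0.04,"y":0.05,"z":0.06,"twist":0},{"x":-0.06,"y":0.085,"z":0.08,"twist":0},{"x":-0.08,"y":0.12,"z":0.08,"twist":0},{"x":-0.1,"y":0.155,"z":0.08,"twist":0},{"x":-0.12,"y":0.19,"z":0.08,"twist":0},{"x":-0.14,"y":0.225,"z":0.08,"twist":0},{"x":-0.15,"y":0.26,"z":0.08,"twist":0}])

```text
time: 17.23
ee_pos: [342.4, 244.2, 197.4]
tcp_rot: [-0.195, 0.679, 0.196, 0.68]
wrist_force: [1.5, -0.1, 0.2]
opening: 0.1
```

Request:
move_arm(targets=[{"x":-0.03,"y":0.035,"z":0,"twist":0},{"x":-0.06,"y":0.07,"z":0,"twist":0},{"x":-0.06,"y":0.1,"z":0,"twist":0},{"x":-0.06,"y":0.1,"z":0,"twist":0},{"x":-0.06,"y":0.1,"z":0,"twist":0}])

```text
time: 17.65
ee_pos: [284.2, 344.7, 197.0]
tcp_rot: [-0.196, 0.679, 0.197, 0.68]
wrist_force: [-0.1, -0.5, 0.6]
opening: 0.1
```

```bash
python3 -c "
from h import *
look(cam='top',roi=(215,200,400,330))
f=ctrl.grab_frame('top');s=ctrl.grab_frame('scene')
cv2.imwrite('pics/t7.png',np.hstack([cv2.resize(f['pixels'][:,100:500,::-1],(400,480)),cv2.resize(s['pixels'][130:370,180:380,::-1],(400,480))]))
"
```

```text
n 4 scale 0.99 th deg -0.8 c [ 53.5 -14.5]
Aback [ 75. 115.] Afront [ 35. 116.] Bback [  72. -145.] Bfront [  32. -144.] 
post in bar (x,y): -82.5 -75.6
tcp bay [-277.4  349.8] z 196.9 F [ 0.5  0.9 -0.4] t 17.7
```

View pics/t7.png

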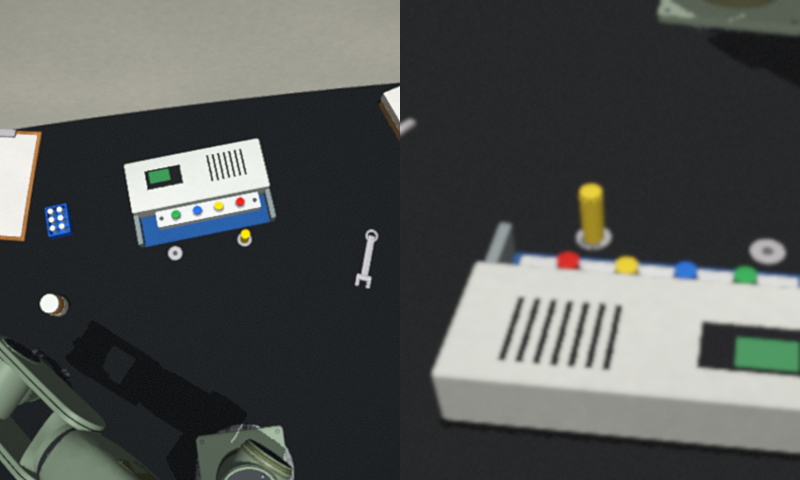

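The last picture shows the bar along the module face, caps at (176,214) to (240,202), between both walls. The bystanders are in place and the arm is clear. The pose did not change after the second seating push, so I hand in.

```bash
python3 -c "
from cell import ctrl
print(ctrl.close_job())"
```

```text
the job is handed in; nothing more can be done
None
```

The manifold is home in the docking bay, against the module's front face with its whole length between the two end walls. I moved it only by pushing with the shut fingertips and handed the job in at about 18 s.

I turned it to about 27° and slid the red end in behind the post from the green end. I then swung the green half in and pressed each half gently against the face.

**Last checks:**
- **Position:** the centre is at bay x ≈ 54 mm, y ≈ -14 mm, so the ends are about 15 mm and 45 mm from the walls. It is not centred, but nothing asked for that.
- **Flush against the face:** both seating pushes stopped hard at 6–8 N. The two contact points lie on a slope of 0.073 rad, the same as the bay.
- **Disagreement:** the top camera still reads -0.8°, which would put the red end about 3 mm off the face. That reading did not change after the second push, so I took it as calibration error.
- **Surroundings:** the jar, wrench and vial tray have not moved, and the arm is clear of everything.

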